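# Turn a row of jars over to the pickers' rack

### The job

In the food bank, move all four jars from the grey stock rack to the empty blue picking rack, one jar to a bay. The blue rack's front (its white ticket strip) faces the pickers on the far side, and they must see the same left-to-right order from its front as the grey rack shows from its own front: so from where the robot stands, the row ends up reversed. Stand every jar upright on the floor of its bay, setting it down rather than dropping it, and tip none over: they are glass.

Things in the scene. Friction and masses are not known exactly. Their poses are not given: they have to be found in the camera images.
- jar_red: small glass jar of tomato sauce with a red screw cap, standing upright in a bay of the grey stock rack: round, body 58 mm across and 66 mm high, cap 55 mm across from 72 to 88 mm up, about 0.3 kg. Origin at the centre of its underside, z up along its axis.
- jar_yellow: small glass jar of curry sauce with a yellow screw cap, standing upright in a bay of the grey stock rack: round, body 58 mm across and 66 mm high, cap 55 mm across from 72 to 88 mm up, about 0.3 kg. Origin at the centre of its underside, z up along its axis.
- jar_green: small glass jar of pesto with a green screw cap, standing upright in a bay of the grey stock rack: round, body 58 mm across and 66 mm high, cap 55 mm across from 72 to 88 mm up, about 0.3 kg. Origin at the centre of its underside, z up along its axis.
- jar_purple: small glass jar of pickled beetroot with a purple screw cap, standing upright in a bay of the grey stock rack: round, body 58 mm across and 66 mm high, cap 55 mm across from 72 to 88 mm up, about 0.3 kg. Origin at the centre of its underside, z up along its axis.
- stock_rack: grey rack near the robot, fixed, full at the start, 319 mm long, four 76x76 mm bays in a row; white sloping ticket strip with coloured tickets along its front (to x -64 mm), which faces the robot. Origin on the table under its middle; x front to back, y left as seen facing the front, z up. Bay centres x 0, y +118.5, +39.5, -39.5, -118.5 mm. Floor 6 mm up; dividers 30 mm, fences and ends to 38 mm high
- pick_rack: blue rack farther away, fixed, empty at the start, same make and sizes as the grey one; bare white ticket strip along its front, which faces away from the robot. Origin on the table under its middle; x front to back (so towards the robot), y left as seen facing its front, z up. Bay centres x 0, y +118.5, +39.5, -39.5, -118.5 mm. Floor 6 mm up; dividers 30 mm, ends 38 mm high
- ticket_red: red shelf-edge ticket, 50 by 26 mm, fixed on the grey rack's sloping strip in front of the bay in which the red-capped jar stands at the start; it does not move. Origin at its centre, 54.5 mm in front of that bay's centre and 17 mm above the table; axes as the rack's.
- ticket_yellow: yellow shelf-edge ticket, 50 by 26 mm, fixed on the grey rack's sloping strip in front of the bay in which the yellow-capped jar stands at the start; it does not move. Origin at its centre, 54.5 mm in front of that bay's centre and 17 mm above the table; axes as the rack's.
- ticket_green: green shelf-edge ticket, 50 by 26 mm, fixed on the grey rack's sloping strip in front of the bay in which the green-capped jar stands at the start; it does not move. Origin at its centre, 54.5 mm in front of that bay's centre and 17 mm above the table; axes as the rack's.
- ticket_purple: purple shelf-edge ticket, 50 by 26 mm, fixed on the grey rack's sloping strip in front of the bay in which the purple-capped jar stands at the start; it does not move. Origin at its centre, 54.5 mm in front of that bay's centre and 17 mm above the table; axes as the rack's.
Things that resemble listed ones, but are neither listed nor needed, are in the scene too. There is more than one size of the jar_purple; the job needs the largest.

How it is judged:
At the end, for the whole second after the job is handed in: Each jar stands in the blue rack's bay with the same place, counted from the left facing that rack's front, as its start bay (its ticket) in the grey rack: within 15 mm of the bay centre in x and y, underside within 4 mm of the floor, upright within 0.1 rad, at rest (0.02 m/s, 0.15 rad/s) (((y of ticket_red in the frame of stock_rack between 0.0985 and 0.1385 m and y of jar_red in the frame of pick_rack between 0.1035 and 0.1335 m) or (y of ticket_red in the frame of stock_rack between 0.0195 and 0.0595 m and y of jar_red in the frame of pick_rack between 0.0245 and 0.0545 m) or (y of ticket_red in the frame of stock_rack between -0.0595 and -0.0195 m and y of jar_red in the frame of pick_rack between -0.0545 and -0.0245 m) or (y of ticket_red in the frame of stock_rack between -0.1385 and -0.0985 m and y of jar_red in the frame of pick_rack between -0.1335 and -0.1035 m)) and x of jar_red in the frame of pick_rack between -0.015 and 0.015 m and z of jar_red in the frame of pick_rack between 0 and 0.01 m and angle between each of jar_red, jar_yellow, jar_green, jar_purple's own z axis and vertical below 0.1 rad and linear speed of each of jar_red, jar_yellow, jar_green, jar_purple below 0.02 m/s and angular speed of each of jar_red, jar_yellow, jar_green, jar_purple below 0.15 rad/s and ((y of ticket_yellow in the frame of stock_rack between 0.0985 and 0.1385 m and y of jar_yellow in the frame of pick_rack between 0.1035 and 0.1335 m) or (y of ticket_yellow in the frame of stock_rack between 0.0195 and 0.0595 m and y of jar_yellow in the frame of pick_rack between 0.0245 and 0.0545 m) or (y of ticket_yellow in the frame of stock_rack between -0.0595 and -0.0195 m and y of jar_yellow in the frame of pick_rack between -0.0545 and -0.0245 m) or (y of ticket_yellow in the frame of stock_rack between -0.1385 and -0.0985 m and y of jar_yellow in the frame of pick_rack between -0.1335 and -0.1035 m)) and x of jar_yellow in the frame of pick_rack between -0.015 and 0.015 m and z of jar_yellow in the frame of pick_rack between 0 and 0.01 m and ((y of ticket_green in the frame of stock_rack between 0.0985 and 0.1385 m and y of jar_green in the frame of pick_rack between 0.1035 and 0.1335 m) or (y of ticket_green in the frame of stock_rack between 0.0195 and 0.0595 m and y of jar_green in the frame of pick_rack between 0.0245 and 0.0545 m) or (y of ticket_green in the frame of stock_rack between -0.0595 and -0.0195 m and y of jar_green in the frame of pick_rack between -0.0545 and -0.0245 m) or (y of ticket_green in the frame of stock_rack between -0.1385 and -0.0985 m and y of jar_green in the frame of pick_rack between -0.1335 and -0.1035 m)) and x of jar_green in the frame of pick_rack between -0.015 and 0.015 m and z of jar_green in the frame of pick_rack between 0 and 0.01 m and ((y of ticket_purple in the frame of stock_rack between 0.0985 and 0.1385 m and y of jar_purple in the frame of pick_rack between 0.1035 and 0.1335 m) or (y of ticket_purple in the frame of stock_rack between 0.0195 and 0.0595 m and y of jar_purple in the frame of pick_rack between 0.0245 and 0.0545 m) or (y of ticket_purple in the frame of stock_rack between -0.0595 and -0.0195 m and y of jar_purple in the frame of pick_rack between -0.0545 and -0.0245 m) or (y of ticket_purple in the frame of stock_rack between -0.1385 and -0.0985 m and y of jar_purple in the frame of pick_rack between -0.1335 and -0.1035 m)) and x of jar_purple in the frame of pick_rack between -0.015 and 0.015 m and z of jar_purple in the frame of pick_rack between 0 and 0.01 m); the robot touches nothing.
It fails at once if a jar is dropped (falls free of the fingers faster than 0.6 m/s, from some 18 mm up) ((linear speed of jar_red above 0.6 m/s and contact force between jar_red and the fingers below 0.1 N) or (linear speed of jar_yellow above 0.6 m/s and contact force between jar_yellow and the fingers below 0.1 N) or (linear speed of jar_green above 0.6 m/s and contact force between jar_green and the fingers below 0.1 N) or (linear speed of jar_purple above 0.6 m/s and contact force between jar_purple and the fingers below 0.1 N)).
It fails at once if a jar is tipped more than 35 degrees (angle between any of jar_red, jar_yellow, jar_green, jar_purple's own z axis and vertical above 0.61 rad).
It also fails if it takes over 90 s, if anything falls off the work surface, if the arm or the gripper's body presses on something with over 40 N, if the wrist force passes 120 N, or if a joint passes its speed limit or range.

### The arm

A 6-joint arm with a two-finger parallel gripper is mounted at the origin on the work surface. World frame = base frame: x ahead of the robot, y to its left, z up, the work surface at z = 0. Lengths are in m, angles in rad, forces in N, time in s.
With the tool pointing down it reaches from about 0.35 to 1 m from the base axis. Payload 7.1 kg.
Tool frame: the origin (TCP) lies midway between the tips of the shut fingers; the grasp point (between the pads) lies 19 mm behind it; y points along the fingers, x is the direction in which the jaws open and shut, and the axes are right-handed (so a half turn about y gives the same grasp; the last joint's range is limited). The gripper opens to 85 mm and grips with 20 to 120 N. Pads are 22 mm wide; open, the fingers measure 114 mm over their backs; the gripper's body (76 mm by 85 mm) begins 54 mm behind the grasp point. The pads swing forward as they close: fully open they stand 13 mm farther back than shut.
Start: joints at [1.129, 0.423, 1.63, -0, 1.089, -0.019], TCP at [0.256, 0.57, 0.231] pointing down, gripper open.
Joint ranges: [-3, 3], [-0.9, 2.11], [0.09, 2.58], [-1.31, 4.45], [0.11, 2.69], [-2.54, 2.54]. Speed limits (rad/s): [2.39, 2.39, 3.01, 3.14, 3.14, 3.14].

### API

Orientations are given as a unit quaternion [w, x, y, z].
In Python, from plant import robot, optics gives the robot as it stands.
- The arm moves only by the tool send_rows, never from a script. Its argument "targets" is a list of rows, each a list of 7 numbers: the shift along the tool's x, y, z in units of 30 mm (1.0 is 30 mm), then the turn, a rotation vector about the tool's x, y, z in units of 6 degrees (1.0 is 6 degrees), then the closure, from 0 (fully open) to 1 (shut). In form: [[x, y, z, wx, wy, wz, jaw], ...]. A call has exactly 10 rows; each row is the pose to reach, as a shift and turn from the pose measured when the call began, along the tool's axes at that moment; what a row does not reach only later rows make up. A row lasts 1/8 s, in which the tool goes at most 62.5 mm and 10.7 degrees, less where a joint would pass 70% of its speed; a pose out of reach is approached as far as the arm can. A call with a gripper value outside its range is refused whole. The fingers move at their own pace and stop on an object; "newtons" is the grip in N (left out, the last holds). Time passes only in rows, so rows that repeat a pose let the fingers close, or fill a call up. It gives the time, the measured TCP pose, the force and the opening at its end, in the units of the state.
- robot.read_state(): the state, without advancing time (a new reading comes with each control period).
- optics.read_camera(name): name is "scene" or "top"; returns a dict with "image" (384x512x3 uint8, blue, green, red), "fovy" (degrees; the focal length in pixels is half the picture's height over the tangent of half this angle, whatever the lens; pixels are square), "cx", "cy" (the principal point, pixels), "D" ([k1, k2, p1, p2, k3] as OpenCV has them; the pictures are not rectified), "rvec" (rotation vector, rad) and "tvec" (3), from world to camera coordinates, as OpenCV has them. Camera axes: x right, y down, z forward; pixel columns grow to the right and rows downward; lengths in m; the calibration is good to about 2 mm. A picture is of the moment at which its call begins. There is no depth.
- robot.job_done(): hands the job in, once; it reports no verdict.
Trained networks look in the newest picture that a camera, given by its name, has taken for a name from the list of things; names that differ only in an ending like _2 or _b are one class to them, and where a whole thing is asked for, a point or a joint stands for the part that bears it (a point fixed in the world has none). Each returns a list of dicts, best first, with "confidence" (0 to 1); they miss things now and then, are a little off and sometimes report something else, mostly with a low value. They report only what shows in the picture. A call takes as long as a camera call. They do not tell look-alikes from the thing itself.
- optics.silhouettes(camera, query): "region" (384x512 bool, what is visible of it) and "rect" ([centre column, centre row, width, height] in pixels, round what is visible of it).
- optics.pinpoint(camera, query): "pixel" ([column, row] in pixels: a listed point, or the origin of a listed thing).
The state is a dict: "t": time; "qpos": joint angles; "qd": joint speeds; "effort": joint torques, N m; "tcp_pos": TCP position; "ee_rot": TCP orientation; "ft_force": force on the tool from outside, world axes, zero at the start; "torque": the same for the moment, N m; "opening": opening from 0.0 (shut) to 1.0 (fully open).
Only numpy, scipy, OpenCV 4.12 (cv2) and the standard library are available. Lean on these libraries where they do the work, as an engineer would, in place of code of your own. Each camera call takes 0.05 s, during which the arm holds its last target. There are 200 camera calls.

## Working session

There is one attempt and no reset: what is moved stays moved. The work goes in short steps, Python scripts to look and compute and a tool call to move; the robot and the scene stay as the last step left them, time stands still between calls to the robot, and variables do not carry over. Pictures are saved under pics/ and viewed, about 12 in all and at most 16, crops included, and the job is handed in when it is done.

Besides the shell and the picture viewer there is one more tool, called after ">>>" as name(argument=value, ...), one argument or row to a line, values as JSON. send_rows: Moves the arm, as the interface text tells. Its arguments: {"type":"object","properties":{"targets":{"type":"array"},"newtons":{"type":"number"}},"required":["targets"]}

```bash
mkdir -p pics; ls
python3 - <<'E'
from plant import robot, optics
import cv2
print(robot.read_state())
for n in("scene","top"):
    c=optics.read_camera(n); cv2.imwrite(f"pics/{n}0.png",c.pop("image")); print(n,c)
    for q in ["jar_red","jar_yellow","jar_green","jar_purple","stock_rack","pick_rack","ticket_red","ticket_yellow","ticket_green","ticket_purple"]:
        print(q,[( [round(float(v)) for v in d["pixel"]],round(d["confidence"],2)) for d in optics.pinpoint(n,q)])
E
```

```text
pics
{'t': 0.0, 'qpos': array([ 1.12898798e+00,  4.23861007e-01,  1.63070755e+00, -4.54012762e-07,
        1.08861051e+00, -1.90032415e-02]), 'qd': array([ 0.00099674,  0.00015436, -0.00080489,  0.00246772, -0.00019557,
       -0.00068667]), 'effort': array([-2.67713513e-03, -5.57390428e+01, -2.81735533e+01, -1.74255142e-04,
        7.59684801e-03,  4.64261495e-05]), 'tcp_pos': array([0.25618844, 0.56946539, 0.23052621]), 'ee_rot': array([-0.59348861,  0.59407995,  0.38347639, -0.38442963]), 'ft_force': array([-0.16001973,  0.12442487,  0.83440239]), 'torque': array([ 0.06848196, -0.01222484, -0.008395  ]), 'opening': 0.9988299331130733}
scene {'fovy': 56.6121418177227, 'cx': 248.26714526605693, 'cy': 188.6798209194336, 'D': array([0.03458577, 0.        , 0.        , 0.        , 0.        ]), 'rvec': array([ 1.55553926,  1.75078753, -0.92653038]), 'tvec': array([ 0.01172913, -0.22151679,  1.18424045])}
jar_red [([232, 203], 0.64)]
jar_yellow [([204, 198], 0.76)]
jar_green [([272, 204], 0.61)]
jar_purple [([351, 248], 0.8), ([307, 209], 0.62), ([333, 180], 0.61)]
stock_rack [([253, 20
[... 157 characters left out ...]
cx': 259.3366793823414, 'cy': 193.68291517197432, 'D': array([-0.09104455,  0.        ,  0.        ,  0.        ,  0.        ]), 'rvec': array([ 2.19408913, -2.17864024,  0.02107931]), 'tvec': array([0.05170764, 0.487822  , 0.82288366])}
jar_red [([285, 208], 0.73), ([195, 201], 0.34)]
jar_yellow [([326, 218], 0.92), ([238, 208], 0.61), ([236, 240], 0.48)]
jar_green [([239, 208], 0.79)]
jar_purple [([153, 145], 0.96), ([192, 205], 0.83), ([160, 282], 0.78)]
stock_rack [([262, 209], 0.95)]
pick_rack [([343, 101], 0.93)]
ticket_red [([278, 244], 0.81)]
ticket_yellow [([326, 247], 0.53)]
ticket_green [([236, 243], 0.83), ([327, 213], 0.62)]
ticket_purple [([194, 232], 0.82), ([263, 209], 0.45)]
```

View pics/top0.png

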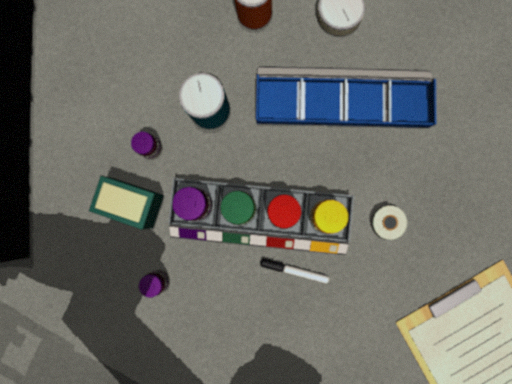

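View pics/scene0.png

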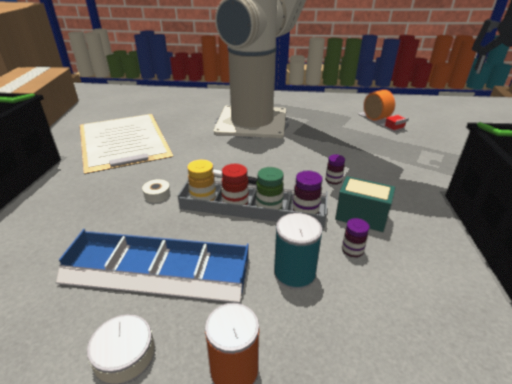

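The top view has the robot at the bottom. In the grey rack, left to right, are purple (190,204), green (237,207), red (284,211) and yellow (331,216), and each ticket matches its jar. The blue rack is at (345,98), with its strip on the far side.

Purple candidates are (190,204) in the rack, and the smaller pots at (145,144) and (151,286). The one in the rack fits: it has the largest cap and stands in a bay. I'll confirm that in a crop.

```bash
cat > h.py <<'E'
from plant import robot, optics
import cv2, numpy as np
from scipy.optimize import minimize
def cal(c):
    f=192/np.tan(np.radians(c["fovy"]/2)); K=np.array([[f,0,c["cx"]],[0,f,c["cy"]],[0,0,1.]])
    return K,c["D"],c["rvec"],c["tvec"]
def proj(c,P):
    K,D,r,t=cal(c); return cv2.projectPoints(np.float64(P).reshape(-1,1,3),r,t,K,D)[0].reshape(-1,2)
def ray(c,uv,z):
    K,D,r,t=cal(c); n=cv2.undistortPoints(np.float64(uv).reshape(-1,1,2),K,D).reshape(-1,2)
    R=cv2.Rodrigues(r)[0]; d=np.c_[n,np.ones(len(n))]@R; o=-R.T@t
    return o+d*((z-o[2])/d[:,2])[:,None]
def loc(p,P):  # pose x,y,yaw
    P=np.float64(P); c,s=np.cos(p[2]),np.sin(p[2])
    return np.c_[p[0]+c*P[:,0]-s*P[:,1],p[1]+s*P[:,0]+c*P[:,1],P[:,2]]
Y=[.1185,.0395,-.0395,-.1185]
E
python3 - <<'E'
from h import *
C={n:optics.read_camera(n) for n in("top","scene")}
c=C["top"]
for q in ["jar_red","jar_yellow","jar_green","jar_purple"]:
    for d in optics.silhouettes("top",q)[:3]: print(q,np.round(d["rect"]),round(d["confidence"],2))
hsv=cv2.cvtColor(c["image"],cv2.COLOR_BGR2HSV)
# caps: colour blobs -> ellipse centre at z .094
for n,lo,hi in [("purple",(135,120,50),(155,255,255)),("green",(60,80,50),(85,255,255)),("red",(0,180,120),(6,255,255)),("yellow",(24,180,140),(32,255,255))]:
    m=cv2.inRange(hsv,lo,hi); N,_,s,ce=cv2.connectedComponentsWithStats(m)
    for i in range(1,N):
        if s[i,4]>150: print(n,s[i],np.round(ce[i],1),np.round(ray(c,ce[i],.094),4))
W={}
for n in C:
    for q in("pick_rack","stock_rack"):
        d=optics.silhouettes(n,q)[0]; W[n,q]=d["region"]; print(n,q,np.round(d["rect"]),d["region"].sum())
np.savez("reg.npz",**{a+"_"+b:v for (a,b),v in W.items()})
im=c["image"]
cv2.imwrite("pics/crop1.png",cv2.resize(im[55:300,120:450],(800,594),interpolation=cv2.INTER_CUBIC))
E
```

```text
jar_yellow [329. 217.  36.  34.] 0.94
jar_green [237. 208.  37.  37.] 0.94
jar_purple [191. 203.  43.  33.] 0.71
jar_purple [153. 286.  27.  27.] 0.6
purple [132 131  22  23 390] [142.2 142.5] [[0.5673 0.2476 0.094 ]]
purple [173 187  33  33 875] [188.7 203.1] [[0.4677 0.1683 0.094 ]]
purple [179 228  22  11 164] [188. 233.] [[0.419  0.1688 0.094 ]]
purple [139 276  23  21 369] [150.4 285.7] [[0.3321 0.2298 0.094 ]]
green [ 90 176  64  53 751] [123.6 202.6] [[0.4676 0.2767 0.094 ]]
green [221 191  33  33 879] [237.  206.9] [[0.462  0.0892 0.094 ]]
green [223 232  19  12 166] [231.5 237.5] [[0.4123 0.0977 0.094 ]]
red [268 195  33  33 842] [283.8 211. ] [[0.456  0.0132 0.094 ]]
red [267 237  21  11 151] [275.6 242. ] [[0.4058 0.0261 0.094 ]]
yellow [315 200  33  33 861] [330.8 216.2] [[ 0.448  -0.0628  0.094 ]]
top pick_rack [346.  98. 184.  64.] 10344
top stock_rack [262. 215. 185.  76.] 5719
scene pick_rack [153. 267. 192.  76.] 10230Traceback (most recent call last):
  File "<stdin>", line 15, in <module>
IndexError: list index out of range
```

Run:
```python
from h import *
C={n:optics.read_camera(n) for n in("top","scene")}
T=C["top"]["image"];S=C["scene"]["image"]
W={n:optics.silhouettes(n,"pick_rack")[0]["region"] for n in C}
# hull of: box x -.041...041, y +-.1595, ends .038 high; strip to -.064 at z 0
for zf in (.038,.030):
    P=[[x,y,z] for y in(-.1595,.1595) for x,z in((-.064,0),(-.064,.006),(-.041,0),(.041,0),(-.041,zf),(.041,zf))]
    def cost(p,ns=("top","scene")):
        s=0
        for n in ns:
            m=np.zeros((384*4,512*4),np.uint8); h=cv2.convexHull(np.float32(proj(C[n],loc(p,P))*4+1.5)); cv2.fillConvexPoly(m,np.int32(np.round(h)),1)
            w=cv2.resize(W[n].astype(np.uint8),None,fx=4,fy=4,interpolation=cv2.INTER_NEAREST)
            s+=1-(m&w).sum()/(m|w).sum()
        return s
    for ns in(("top",),("scene",),("top","scene")):
        r=minimize(cost,[.64,-.08,np.pi-.03],args=(ns,),method="Nelder-Mead",options=dict(initial_simplex=[[.64,-.08,3.1],[.66,-.08,3.1],[.64,-.06,3.1],[.64,-.08,3.18]],xatol=1e-5,fatol=1e-5)); print(zf,ns,np.round(r.x,4),r.fun)
p=r.x
pg=[.458+.0008,.0528,-.0852]
b=cv2.resize(T[55:300,120:450],None,fx=2.4,fy=2.4,interpolation=cv2.INTER_CUBIC)
def ln(A,col,p,c,b,off,f):
    q=(proj(c,loc(p,A))-off+.5)*f-.5; cv2.polylines(b,[np.int32(np.round(q*16))],False,col,1,cv2.LINE_AA,4)
for pp,col in((p,(0,255,255)),(pg,(0,255,0))):
    for y in(-.079,0,.079): ln([[-.038,y,.03],[.038,y,.03]],col,pp,C["top"],b,(120,55),2.4)
    ln([[-.041,-.1595,.038],[.041,-.1595,.038],[.041,.1595,.038],[-.041,.1595,.038],[-.041,-.1595,.038]],col,pp,C["top"],b,(120,55),2.4)
    ln([[-.041,-.1595,0],[-.064,-.1595,0],[-.064,.1595,0],[-.041,.1595,0]],col,pp,C["top"],b,(120,55),2.4)
cv2.imwrite("pics/crop1.png",b)
b=cv2.resize(S[130:310,40:400],None,fx=2.2,fy=2.2,interpolation=cv2.INTER_CUBIC)
for y in(-.079,0,.079): ln([[-.038,y,.03],[.038,y,.03]],(0,255,255),p,C["scene"],b,(40,130),2.2)
ln([[-.041,-.1595,.038],[.041,-.1595,.038],[.041,.1595,.038],[-.041,.1595,.038],[-.041,-.1595,.038]],(0,255,255),p,C["scene"],b,(40,130),2.2)
ln([[-.064,-.1595,0],[-.064,.1595,0]],(0,255,255),p,C["scene"],b,(40,130),2.2)
cv2.imwrite("pics/crop2.png",b)
```

```text
0.038 ('top',) [ 0.64 -0.08  3.1 ] 1.0
0.038 ('scene',) [ 0.6536 -0.097   3.1141] 0.05902013438288756
0.038 ('top', 'scene') [ 0.6536 -0.097   3.1141] 1.0590201343828876
0.03 ('top',) [ 0.64 -0.08  3.1 ] 1.0
0.03 ('scene',) [ 0.6529 -0.0986  3.123 ] 0.02262720230632731
0.03 ('top', 'scene') [ 0.6529 -0.0986  3.123 ] 1.0226272023063272
```

View pics/crop1.png

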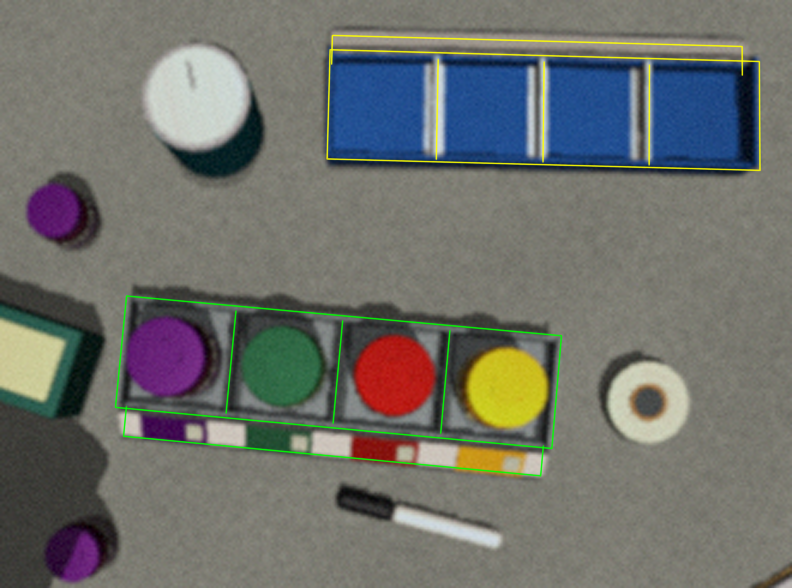

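View pics/crop2.png

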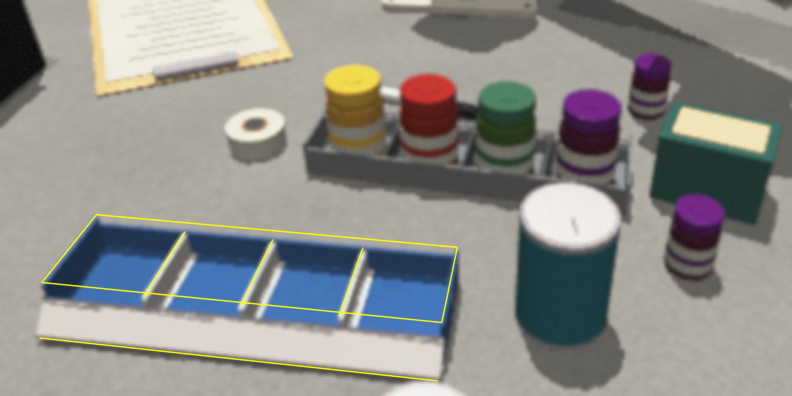

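Run:
```python
from h import *
c=optics.read_camera("top"); 
R=cv2.Rodrigues(c["rvec"])[0]; print("cam",-R.T@c["tvec"])
for i in range(2):
    for d in optics.silhouettes("top","pick_rack"): print(np.round(d["rect"],1),d["confidence"],d["region"].sum())
P=np.load("x.npy") if 0 else None
im=c["image"]
b=cv2.resize(im[60:132,248:442],None,fx=4.1,fy=4.1,interpolation=cv2.INTER_CUBIC)
g=cv2.resize(im[170:258,164:358],None,fx=4.1,fy=4.1,interpolation=cv2.INTER_CUBIC)
p=[.6529,-.0986,3.123]; pg=[.4588,.0528,-.0852]
def ln(A,col,p,b,off):
    q=(proj(c,loc(p,A))-off+.5)*4.1-.5; cv2.polylines(b,[np.int32(np.round(q*16))],False,col,1,cv2.LINE_AA,4)
for b_,p_,o in((b,p,(248,60)),(g,pg,(164,170))):
    r=b_
    for z,col in((.006,(0,255,255)),(.038,(0,255,0))):
        ln([[-.041,-.1595,z],[.041,-.1595,z],[.041,.1595,z],[-.041,.1595,z],[-.041,-.1595,z]],col,p_,r,o)
    for y in(-.079,0,.079):
        ln([[-.038,y,.006],[.02,y,.006]],(0,255,255),p_,r,o); ln([[-.02,y,.03],[.038,y,.03]],(0,255,0),p_,r,o)
cv2.imwrite("pics/crop3.png",np.vstack([b,g])[:600])
print(im[100,250:442].tolist()[::1] if 0 else "")
```

```text
cam [0.4502762  0.03385816 0.84491802]
[346.4  94.9 185.4  63.8] 0.55 10330
[346.4  94.9 185.4  63.8] 0.55 10330
```

View pics/crop3.png

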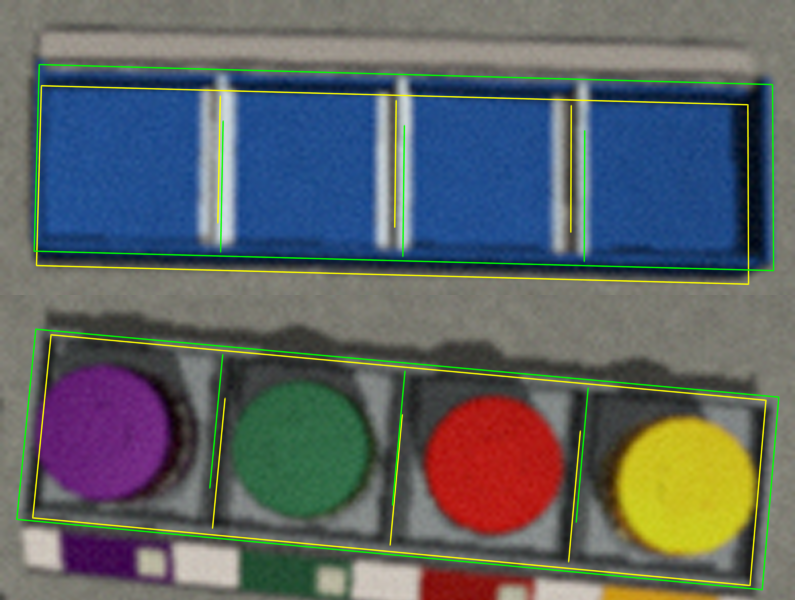

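The overlay puts the blue rack at about (0.655, -0.098), yaw -0.02; both cameras agree within 3 mm and bay slack is 9 mm. The purple jar in the rack has a 33 px cap, against 22 px for both loose pots, so it is the one to move. Next I'll check the jars and the candle against the scene camera, and work out the tool axes.

Run:
```python
from h import *
from scipy.spatial.transform import Rotation as Ro
s=robot.read_state(); q=s["ee_rot"]; R=Ro.from_quat([q[1],q[2],q[3],q[0]]); print(np.round(R.as_matrix(),3))
for sg in(1,-1):
    M=np.array([[sg,0,0],[0,0,sg],[0,-1,0]],float)
    rel=R.inv()*Ro.from_matrix(M); print(sg,"turn units",rel.as_rotvec(True)/6)
d=np.array([.458,.168,.2])-s["tcp_pos"]; print("shift tool units to above purple",R.inv().apply(d)/.03)
c=optics.read_camera("scene"); t=optics.read_camera("top")
hsv=cv2.cvtColor(c["image"],cv2.COLOR_BGR2HSV)
for n,p in dict(purple=(.4677,.1683),green=(.462,.0892),red=(.456,.0132),yellow=(.448,-.0628)).items():
    print(n,proj(c,[[*p,.094]]).round(1))
for n,lo,hi in [("purple",(135,120,50),(158,255,255)),("green",(55,80,50),(85,255,255)),("red",(0,180,120),(6,255,255)),("yellow",(22,180,140),(32,255,255))]:
    m=cv2.inRange(hsv,lo,hi);N,_,st,ce=cv2.connectedComponentsWithStats(m)
    print(n,[st[i].tolist() for i in range(1,N) if st[i,4]>120])
for z in(.08,.1,.12,.14): print("candle",z,ray(t,[[202,95]],z)[0].round(3),ray(c,[[299,229]],z)[0].round(3))
```

```text
[[ 0.41   0.    -0.912]
 [ 0.912  0.     0.41 ]
 [ 0.    -1.    -0.   ]]
1 turn units [-1.76994636e-04  1.09627457e+01  4.96073774e-04]
-1 turn units [ 5.57047649e-04 -1.90372543e+01  1.98749563e-04]
shift tool units to above purple [ -9.46278491   1.04427312 -11.62555863]
purple [[307.6 176.6]]
green [[269.3 172.9]]
red [[233.7 169.3]]
yellow [[199.5 165.3]]
purple [[329, 155, 15, 11, 142], [297, 171, 25, 20, 400], [347, 218, 22, 19, 331]]
green [[258, 168, 25, 19, 383], [337, 177, 58, 54, 1383]]
red [[223, 165, 23, 13, 236]]
yellow []
candle 0.08 [0.65  0.151 0.08 ] [0.617 0.152 0.08 ]
candle 0.1 [0.645 0.148 0.1  ] [0.64  0.151 0.1  ]
candle 0.12 [0.64  0.145 0.12 ] [0.664 0.15  0.12 ]
candle 0.14 [0.635 0.142 0.14 ] [0.687 0.148 0.14 ]
```

>>> send_rows(
  targets=[
    [-1,0.1,-1.3,0,1.3,0,0],
    [-2,0.2,-2.6,0,2.6,0,0],
    [-3.1,0.35,-4,0,4,0,0],
    [-4.2,0.5,-5.4,0,5.4,0,0],
    [-5.3,0.6,-6.8,0,6.8,0,0],
    [-6.4,0.7,-8.2,0,8.2,0,0],
    [-7.5,0.8,-9.6,0,9.6,0,0],
    [-8.5,0.9,-10.9,0,10.5,0,0],
    [-9.25,1.02,-11.9,0,10.96,0,0],
    [-9.25,1.02,-11.9,0,10.96,0,0],
  ],
  newtons=40,
)

```text
t: 3.3
tcp_pos: [0.4691, 0.1685, 0.2006]
ee_rot: [-0.707, 0.707, -0.001, 0.001]
ft_force: [0.7, -0.2, 0.1]
opening: 0.999
```

>>> send_rows(
  targets=[
    [0,0.8,0.05,0,0,0,0],
    [0,1.8,0.05,0,0,0,0],
    [0,2.8,0.05,0,0,0,0],
    [0,3.7,0.05,0,0,0,0],
    [0,4.5,0.05,0,0,0,0],
    [0,5,0.05,0,0,0,0],
    [0,5.2,0.05,0,0,0,0],
    [0,5.2,0.05,0,0,0,0],
    [0,5.2,0.05,0,0,0,0.3],
    [0,5.2,0.05,0,0,0,0.6],
  ],
)

```text
t: 4.55
tcp_pos: [0.4695, 0.1701, 0.0456]
ee_rot: [0.707, -0.707, 0.001, -0.002]
ft_force: [-1.6, 0.9, 3.1]
opening: 0.664
```

>>> send_rows(
  targets=[
    [0,0,0,0,0,0,0.8],
    [0,0,0,0,0,0,1],
    [0,0,0,0,0,0,1],
    [0,0,0,0,0,0,1],
    [0,0,0,0,0,0,1],
    [0,-0.2,0,0,0,0,1],
    [0,-0.6,0,0,0,0,1],
    [0,-1.1,0,0,0,0,1],
    [0,-1.6,0,0,0,0,1],
    [0,-1.8,0,0,0,0,1],
  ],
)

```text
t: 5.8
tcp_pos: [0.4702, 0.1704, 0.1012]
ee_rot: [0.707, -0.707, 0.0, -0.002]
ft_force: [-0.1, 0.2, -3.4]
opening: 0.663
```

>>> send_rows(
  targets=[
    [0,-0.8,0,0,0,0,1],
    [0,-1.8,0,0,0,0,1],
    [0.4,-2.4,-0.6,0,0,0,1],
    [1.2,-2.5,-2.2,0,0,0,1],
    [2.0,-2.5,-3.9,0,0,0,1],
    [2.8,-2.5,-5.6,0,0,0,1],
    [3.6,-2.5,-7.3,0,0,0,1],
    [4.4,-2.5,-9.0,0,0,0,1],
    [5.2,-2.5,-10.7,0,0,0,1],
    [5.8,-2.5,-12.2,0,0,0,1],
  ],
)

```text
t: 7.05
tcp_pos: [0.643, -0.1983, 0.1763]
ee_rot: [0.707, -0.707, 0.0, -0.003]
ft_force: [0.8, 0.1, -3.1]
opening: 0.662
```

>>> send_rows(
  targets=[
    [0.33,0,-0.6,0,0,0,1],
    [0.33,0,-0.6,0,0,0,1],
    [0.33,0.6,-0.6,0,0,0,1],
    [0.33,1.4,-0.6,0,0,0,1],
    [0.33,2.2,-0.6,0,0,0,1],
    [0.33,3.0,-0.6,0,0,0,1],
    [0.33,3.4,-0.6,0,0,0,1],
    [0.33,3.6,-0.6,0,0,0,1],
    [0.33,3.8,-0.6,0,0,0,1],
    [0.33,3.8,-0.6,0,0,0,1],
  ],
)

```text
t: 8.3
tcp_pos: [0.6532, -0.2163, 0.0625]
ee_rot: [0.707, -0.707, 0.0, -0.003]
ft_force: [0.6, -0.3, -2.8]
opening: 0.662
```

Run:
```python
from h import *
c=optics.read_camera("scene"); cv2.imwrite("pics/s1.png",cv2.resize(c["image"][150:330,20:320],None,fx=2.5,fy=2.5,interpolation=cv2.INTER_CUBIC))
```

```text
(no output)
```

View pics/s1.png

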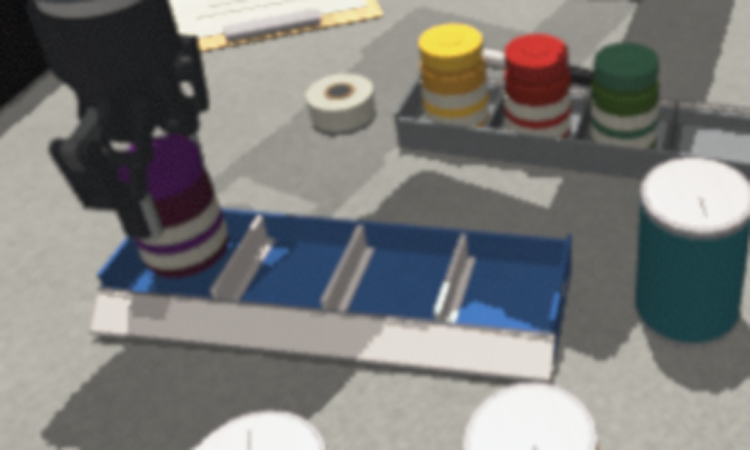

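The purple jar hangs in the leftmost bay in this view, clear of the divider at about (240,260), with its base still about 15 mm up. Lowering it slowly.

>>> send_rows(
  targets=[
    [0,0.1,0,0,0,0,1],
    [0,0.2,0,0,0,0,1],
    [0,0.28,0,0,0,0,1],
    [0,0.35,0,0,0,0,1],
    [0,0.4,0,0,0,0,1],
    [0,0.44,0,0,0,0,1],
    [0,0.48,0,0,0,0,1],
    [0,0.52,0,0,0,0,1],
    [0,0.52,0,0,0,0,1],
    [0,0.52,0,0,0,0,1],
  ],
)

```text
t: 9.6
tcp_pos: [0.6535, -0.2163, 0.0472]
ee_rot: [0.707, -0.707, 0.0, -0.003]
ft_force: [-0.3, 1.2, -4.1]
opening: 0.664
```

Run:
```python
from h import *
c=optics.read_camera("scene"); print(proj(c,[[.653,-.2165,.01],[.653,-.2165,.094]]))
print(robot.read_state()["ft_force"])
```

```text
[[ 96.3720318  255.62768147]
 [ 84.38396405 220.66683624]]
[-0.02770238  0.23334128 -3.9638443 ]
```

>>> send_rows(
  targets=[
    [0,0.03,0,0,0,0,1],
    [0,0.06,0,0,0,0,1],
    [0,0.08,0,0,0,0,1],
    [0,0.08,0,0,0,0,1],
    [0,0.08,0,0,0,0,0.3],
    [0,0.08,0,0,0,0,0.2],
    [0,0.08,0,0,0,0,0],
    [0,0.08,0,0,0,0,0],
    [0,-0.3,0,0,0,0,0],
    [0,-1,0,0,0,0,0],
  ],
)

```text
t: 10.9
tcp_pos: [0.653, -0.2162, 0.0777]
ee_rot: [0.708, -0.707, 0.001, -0.002]
ft_force: [0.5, 0.8, -0.1]
opening: 1.0
```

>>> send_rows(
  targets=[
    [0,-1,0,0,0,0,0],
    [0,-2,0,0,0,0,0],
    [-0.4,-2.8,1,0,0,0,0],
    [-1.4,-3,2.6,0,0,0,0],
    [-2.4,-3,4.2,0,0,0,0],
    [-3.4,-3,5.8,0,0,0,0],
    [-4.4,-3,7.4,0,0,0,0],
    [-5.4,-3,8.8,0,0,0,0],
    [-6.2,-3,9.9,0,0,0,0],
    [-6.4,-3,10.2,0,0,0,0],
  ],
)

```text
t: 12.15
tcp_pos: [0.4612, 0.0919, 0.169]
ee_rot: [0.708, -0.707, -0.001, -0.002]
ft_force: [0.0, -0.5, 0.5]
opening: 1.002
```

Run:
```python
from h import *
C={n:optics.read_camera(n) for n in("top","scene")}
t=C["top"]; hsv=cv2.cvtColor(t["image"],cv2.COLOR_BGR2HSV)
m=cv2.inRange(hsv,(135,100,30),(160,255,255));N,_,st,ce=cv2.connectedComponentsWithStats(m)
for i in range(1,N):
    if st[i,4]>150: print(st[i],ray(t,ce[i],.094).round(4))
b=[cv2.resize(t["image"][50:270,150:450],(400,293)),cv2.resize(C["scene"]["image"][130:320,40:299],(400,293))]
cv2.imwrite("pics/s2.png",np.hstack(b))
```

```text
[407  78  33  36 855] [[ 0.6503 -0.2155  0.094 ]]
[131 131  24  24 425] [[0.5671 0.2471 0.094 ]]
```

View pics/s2.png

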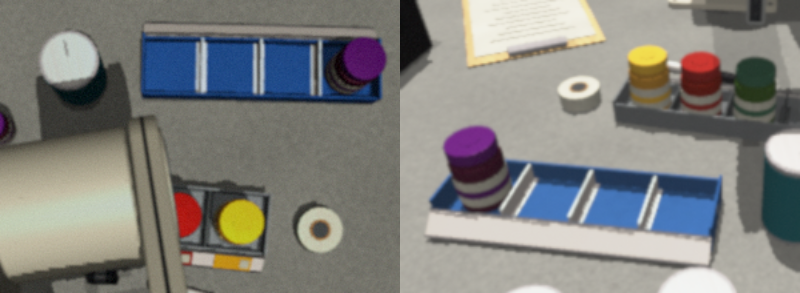

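Purple stands upright in its bay: the cap is at (0.650, -0.216), as planned. Next, green.

>>> send_rows(
  targets=[
    [0.03,0.2,-0.03,0,0,0,0],
    [0.03,1,-0.03,0,0,0,0],
    [0.03,2,-0.03,0,0,0,0],
    [0.03,3,-0.03,0,0,0,0],
    [0.03,3.7,-0.03,0,0,0,0],
    [0.03,4.1,-0.03,0,0,0,0],
    [0.03,4.13,-0.03,0,0,0,0],
    [0.03,4.13,-0.03,0,0,0,0.3],
    [0.03,4.13,-0.03,0,0,0,0.6],
    [0.03,4.13,-0.03,0,0,0,1],
  ],
)

```text
t: 13.5
tcp_pos: [0.4644, 0.0904, 0.0459]
ee_rot: [0.708, -0.707, -0.001, -0.003]
ft_force: [-1.3, -1.8, 6.3]
opening: 0.667
```

>>> send_rows(
  targets=[
    [0,0,0,0,0,0,1],
    [0,0,0,0,0,0,1],
    [0,0,0,0,0,0,1],
    [0,-0.2,0,0,0,0,1],
    [0,-0.7,0,0,0,0,1],
    [0,-1.5,0,0,0,0,1],
    [0,-2.4,0,0,0,0,1],
    [0,-3.3,0,0,0,0,1],
    [0,-4.0,0,0,0,0,1],
    [0,-4.2,0,0,0,0,1],
  ],
)

```text
t: 14.75
tcp_pos: [0.4644, 0.0903, 0.1738]
ee_rot: [0.708, -0.706, -0.002, -0.004]
ft_force: [0.3, 0.4, -3.3]
opening: 0.669
```

>>> send_rows(
  targets=[
    [0.5,0,-0.6,0,0,0,1],
    [1.3,0,-1.6,0,0,0,1],
    [2.3,0,-2.8,0,0,0,1],
    [3.3,0,-4.0,0,0,0,1],
    [4.3,0,-5.2,0,0,0,1],
    [5.2,0,-6.3,0,0,0,1],
    [5.9,0,-7.1,0,0,0,1],
    [6.2,0,-7.5,0,0,0,1],
    [6.3,0,-7.6,0,0,0,1],
    [6.3,0,-7.6,0,0,0,1],
  ],
)

```text
t: 16.0
tcp_pos: [0.6521, -0.1374, 0.1747]
ee_rot: [0.708, -0.706, -0.002, -0.004]
ft_force: [0.4, -0.6, -2.8]
opening: 0.663
```

>>> send_rows(
  targets=[
    [0.07,0.5,0,0,0,0,1],
    [0.07,1.3,0,0,0,0,1],
    [0.07,2.1,0,0,0,0,1],
    [0.07,2.8,0,0,0,0,1],
    [0.07,3.4,0,0,0,0,1],
    [0.07,3.8,0,0,0,0,1],
    [0.07,4.0,0,0,0,0,1],
    [0.07,4.1,0,0,0,0,1],
    [0.07,4.2,0,0,0,0,1],
    [0.07,4.25,0,0,0,0,1],
  ],
)

```text
t: 17.25
tcp_pos: [0.6555, -0.1371, 0.0476]
ee_rot: [0.708, -0.706, -0.002, -0.004]
ft_force: [0.6, -0.5, -2.9]
opening: 0.667
```

>>> send_rows(
  targets=[
    [0,0.04,0,0,0,0,1],
    [0,0.07,0,0,0,0,1],
    [0,0.08,0,0,0,0,1],
    [0,0.08,0,0,0,0,1],
    [0,0.08,0,0,0,0,0.3],
    [0,0.08,0,0,0,0,0.2],
    [0,0.08,0,0,0,0,0],
    [0,0.08,0,0,0,0,0],
    [0,-0.3,0,0,0,0,0],
    [0,-1,0,0,0,0,0],
  ],
)

```text
t: 18.5
tcp_pos: [0.6548, -0.1371, 0.0781]
ee_rot: [0.708, -0.706, -0.002, -0.003]
ft_force: [0.5, -0.0, 0.6]
opening: 1.001
```

>>> send_rows(
  targets=[
    [0,-1,0,0,0,0,0],
    [0,-2,0,0,0,0,0],
    [-0.4,-2.8,0.3,0,0,0,0],
    [-1.4,-3,1,0,0,0,0],
    [-2.6,-3,1.9,0,0,0,0],
    [-3.8,-3,2.9,0,0,0,0],
    [-5,-3,3.8,0,0,0,0],
    [-6,-3,4.6,0,0,0,0],
    [-6.5,-3,5,0,0,0,0],
    [-6.62,-3,5.05,0,0,0,0],
  ],
)

```text
t: 19.75
tcp_pos: [0.4561, 0.0149, 0.168]
ee_rot: [0.708, -0.706, -0.003, -0.004]
ft_force: [-0.7, -0.1, 0.5]
opening: 1.0
```

>>> send_rows(
  targets=[
    [0,0.2,0,0,0,0,0],
    [0,1,0,0,0,0,0],
    [0,2,0,0,0,0,0],
    [0,3,0,0,0,0,0],
    [0,3.7,0,0,0,0,0],
    [0,4.05,0,0,0,0,0],
    [0,4.1,0,0,0,0,0],
    [0,4.1,0,0,0,0,0.3],
    [0,4.1,0,0,0,0,0.6],
    [0,4.1,0,0,0,0,1],
  ],
)

```text
t: 21.0
tcp_pos: [0.4578, 0.0152, 0.0459]
ee_rot: [0.708, -0.706, -0.004, -0.004]
ft_force: [-1.1, -0.1, 6.9]
opening: 0.664
```

>>> send_rows(
  targets=[
    [0,0,0,0,0,0,1],
    [0,0,0,0,0,0,1],
    [0,0,0,0,0,0,1],
    [0,-0.2,0,0,0,0,1],
    [0,-0.7,0,0,0,0,1],
    [0,-1.5,0,0,0,0,1],
    [0,-2.4,0,0,0,0,1],
    [0,-3.3,0,0,0,0,1],
    [0,-4.0,0,0,0,0,1],
    [0,-4.2,0,0,0,0,1],
  ],
)

```text
t: 22.25
tcp_pos: [0.4572, 0.0149, 0.1738]
ee_rot: [0.708, -0.706, -0.005, -0.005]
ft_force: [0.5, 0.2, -2.9]
opening: 0.66
```

>>> send_rows(
  targets=[
    [0.5,0,-0.2,0,0,0,1],
    [1.3,0,-0.5,0,0,0,1],
    [2.3,0,-0.8,0,0,0,1],
    [3.4,0,-1.2,0,0,0,1],
    [4.5,0,-1.6,0,0,0,1],
    [5.5,0,-2.0,0,0,0,1],
    [6.2,0,-2.3,0,0,0,1],
    [6.5,0,-2.4,0,0,0,1],
    [6.63,0,-2.45,0,0,0,1],
    [6.63,0,-2.45,0,0,0,1],
  ],
)

```text
t: 23.5
tcp_pos: [0.6555, -0.0586, 0.176]
ee_rot: [0.708, -0.706, -0.004, -0.005]
ft_force: [-1.0, 0.5, -3.0]
opening: 0.666
```

>>> send_rows(
  targets=[
    [0,0.5,0,0,0,0,1],
    [0,1.3,0,0,0,0,1],
    [0,2.1,0,0,0,0,1],
    [0,2.8,0,0,0,0,1],
    [0,3.4,0,0,0,0,1],
    [0,3.8,0,0,0,0,1],
    [0,4.05,0,0,0,0,1],
    [0,4.15,0,0,0,0,1],
    [0,4.25,0,0,0,0,1],
    [0,4.3,0,0,0,0,1],
  ],
)

```text
t: 24.75
tcp_pos: [0.6575, -0.0583, 0.0473]
ee_rot: [0.708, -0.706, -0.005, -0.005]
ft_force: [-1.2, 0.2, -2.2]
opening: 0.663
```

>>> send_rows(
  targets=[
    [0,0.04,0,0,0,0,1],
    [0,0.07,0,0,0,0,1],
    [0,0.08,0,0,0,0,1],
    [0,0.08,0,0,0,0,1],
    [0,0.08,0,0,0,0,0.3],
    [0,0.08,0,0,0,0,0.2],
    [0,0.08,0,0,0,0,0],
    [0,0.08,0,0,0,0,0],
    [0,-0.3,0,0,0,0,0],
    [0,-1,0,0,0,0,0],
  ],
)

```text
t: 26.0
tcp_pos: [0.6566, -0.0583, 0.0778]
ee_rot: [0.708, -0.706, -0.004, -0.005]
ft_force: [0.3, 0.4, 0.6]
opening: 0.995
```

>>> send_rows(
  targets=[
    [0,-1,0,0,0,0,0],
    [0,-2,0,0,0,0,0],
    [-0.4,-2.8,0,0,0,0,0],
    [-1.4,-3,0,0,0,0,0],
    [-2.7,-3,0,0,0,0,0],
    [-4,-3,-0.1,0,0,0,0],
    [-5.3,-3,-0.1,0,0,0,0],
    [-6.4,-3,-0.1,0,0,0,0],
    [-6.85,-3,-0.1,0,0,0,0],
    [-6.95,-3,-0.1,0,0,0,0],
  ],
)

```text
t: 27.25
tcp_pos: [0.4476, -0.0616, 0.1662]
ee_rot: [0.708, -0.706, -0.005, -0.005]
ft_force: [0.1, -0.8, -0.3]
opening: 1.003
```

>>> send_rows(
  targets=[
    [0,0.2,0,0,0,0,0],
    [0,1,0,0,0,0,0],
    [0,2,0,0,0,0,0],
    [0,3,0,0,0,0,0],
    [0,3.7,0,0,0,0,0],
    [0,4,0,0,0,0,0],
    [0,4.05,0,0,0,0,0],
    [0,4.05,0,0,0,0,0.3],
    [0,4.05,0,0,0,0,0.6],
    [0,4.05,0,0,0,0,1],
  ],
)

```text
t: 28.5
tcp_pos: [0.4499, -0.0614, 0.0457]
ee_rot: [0.708, -0.706, -0.005, -0.006]
ft_force: [-1.4, -0.4, 6.8]
opening: 0.665
```

>>> send_rows(
  targets=[
    [0,0,0,0,0,0,1],
    [0,0,0,0,0,0,1],
    [0,0,0,0,0,0,1],
    [0,-0.2,0,0,0,0,1],
    [0,-0.7,0,0,0,0,1],
    [0,-1.5,0,0,0,0,1],
    [0,-2.4,0,0,0,0,1],
    [0,-3.3,0,0,0,0,1],
    [0,-4.0,0,0,0,0,1],
    [0,-4.2,0,0,0,0,1],
  ],
)

```text
t: 29.75
tcp_pos: [0.4485, -0.0618, 0.1735]
ee_rot: [0.708, -0.706, -0.007, -0.007]
ft_force: [-0.6, -0.0, -3.2]
opening: 0.663
```

>>> send_rows(
  targets=[
    [0.5,0,0.2,0,0,0,1],
    [1.3,0,0.5,0,0,0,1],
    [2.3,0,0.9,0,0,0,1],
    [3.4,0,1.3,0,0,0,1],
    [4.5,0,1.8,0,0,0,1],
    [5.6,0,2.2,0,0,0,1],
    [6.4,0,2.5,0,0,0,1],
    [6.8,0,2.7,0,0,0,1],
    [6.95,0,2.75,0,0,0,1],
    [6.95,0,2.75,0,0,0,1],
  ],
)

```text
t: 31.0
tcp_pos: [0.6564, 0.0205, 0.1771]
ee_rot: [0.708, -0.707, -0.006, -0.007]
ft_force: [-0.5, 0.4, -3.5]
opening: 0.669
```

>>> send_rows(
  targets=[
    [0,0.5,0,0,0,0,1],
    [0,1.3,0,0,0,0,1],
    [0,2.1,0,0,0,0,1],
    [0,2.8,0,0,0,0,1],
    [0,3.4,0,0,0,0,1],
    [0,3.8,0,0,0,0,1],
    [0,4.05,0,0,0,0,1],
    [0,4.2,0,0,0,0,1],
    [0,4.3,0,0,0,0,1],
    [0,4.33,0,0,0,0,1],
  ],
)

```text
t: 32.25
tcp_pos: [0.659, 0.0207, 0.0475]
ee_rot: [0.708, -0.706, -0.006, -0.007]
ft_force: [0.4, 1.0, -3.2]
opening: 0.664
```

>>> send_rows(
  targets=[
    [0,0.04,0,0,0,0,1],
    [0,0.07,0,0,0,0,1],
    [0,0.08,0,0,0,0,1],
    [0,0.08,0,0,0,0,1],
    [0,0.08,0,0,0,0,0.3],
    [0,0.08,0,0,0,0,0.2],
    [0,0.08,0,0,0,0,0],
    [0,0.08,0,0,0,0,0],
    [0,-0.3,0,0,0,0,0],
    [0,-1,0,0,0,0,0],
  ],
)

```text
t: 33.5
tcp_pos: [0.658, 0.0207, 0.078]
ee_rot: [0.708, -0.707, -0.006, -0.006]
ft_force: [1.0, -0.4, 0.5]
opening: 0.996
```

>>> send_rows(
  targets=[
    [0,-1,0,0,0,0,0],
    [0,-2,0,0,0,0,0],
    [-0.4,-2.8,0,0,0,0,0],
    [-1.4,-3,0,0,0,0,0],
    [-2.7,-3.4,0,0,0,0,0],
    [-4,-3.6,0,0,0,0,0],
    [-5.3,-3.8,0,0,0,0,0],
    [-6.4,-4,0,0,0,0,0],
    [-6.9,-4,0,0,0,0,0],
    [-7,-4,0,0,0,0,0],
  ],
)

```text
t: 34.75
tcp_pos: [0.4462, 0.0206, 0.1952]
ee_rot: [0.708, -0.706, -0.006, -0.007]
ft_force: [0.4, -0.4, 0.4]
opening: 0.996
```

Run:
```python
from h import *
C={n:optics.read_camera(n) for n in("top","scene")}
t=C["top"]; hsv=cv2.cvtColor(t["image"],cv2.COLOR_BGR2HSV)
for n,lo,hi in [("purple",(135,100,30),(160,255,255)),("green",(60,80,30),(85,255,255)),("red",(0,150,80),(6,255,255)),("yellow",(24,150,100),(32,255,255))]:
    m=cv2.inRange(hsv,lo,hi);N,_,st,ce=cv2.connectedComponentsWithStats(m)
    for i in range(1,N):
        if st[i,4]>300:
            w=ray(t,ce[i],.094)[0]; d=w[:2]-[.655,-.098]; a=3.123; print(n,st[i],w.round(4),"rack frame",np.round([d@[np.cos(a),np.sin(a)],d@[-np.sin(a),np.cos(a)]],4))
b=[cv2.resize(t["image"][50:270,150:450],(400,293)),cv2.resize(C["scene"]["image"][130:320,40:299],(400,293))]
cv2.imwrite("pics/s3.png",np.hstack(b))
```

```text
purple [407  78  32  35 858] [ 0.6502 -0.2154  0.094 ] rack frame [0.0026 0.1175]
purple [131 131  23  24 421] [0.567  0.2473 0.094 ] rack frame [ 0.0944 -0.3436]
purple [139 274  23  23 396] [0.3327 0.2308 0.094 ] rack frame [ 0.3284 -0.3228]
green [359  77  33  32 845] [ 0.6526 -0.1363  0.094 ] rack frame [0.0017 0.0384]
green [ 90 176  65  53 802] [0.4698 0.2749 0.094 ] rack frame [ 0.1921 -0.3694]
red [313  75  32  35 861] [ 0.653  -0.0602  0.094 ] rack frame [ 0.0027 -0.0377]
yellow [265  73  33  33 810] [0.6565 0.0189 0.094 ] rack frame [ 0.0007 -0.1169]
```

View pics/s3.png

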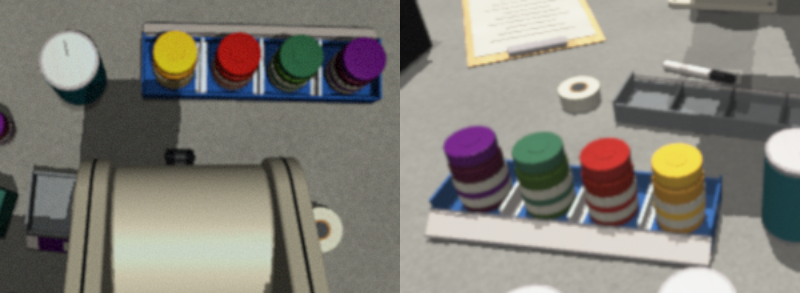

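All four jars stand upright. From the blue rack's front they read purple (473,170), green (543,175), red (608,180), yellow (677,188), the same as the grey rack from its own front. The arm is clear of everything, so I'm handing in.

```bash
python3 -c "
from plant import robot
print(robot.job_done())"
```

```text
the job is handed in; nothing more can be done
None
```

I moved all four jars to the blue rack and handed the job in at about 35 s of the 90 s; no verdict came back. From the blue rack's front they read purple, green, red, yellow, the same as the grey rack shows from its own front. For purple I took the one in the rack, whose cap (33 px) was clearly larger than those of the two loose pots (about 22 px).

- **Position:** the last top-camera picture put every cap within 3 mm of its bay centre, against a 15 mm tolerance.
- **Standing:** both views showed every jar upright in its bay. I did not measure their tilt or underside height directly. Each jar was released with the tool at about its grasp height, since both rack floors are 6 mm up.
- **Arm:** it was clear of everything at hand-in, and the force readings at the end of each move stayed under about 7 N.
- **Disagreements:** the two cameras differed by about 2–3 mm on the blue rack and the jars. The network also returned no usable top-view outline for the fit, so I set the blue rack's position from the scene-camera fit, adjusted by eye on the top-view overlay.

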